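Seat a monocular in its V-cradle on the phone rail

TASK

The phone is already clamped on the viewing rail: slide the empty V-cradle along the rail right up against its red stop, and only then pick up the monocular and lay its barrel in the V, eyepiece towards the phone and the barrel midway along the cradle. Press it down, firmly but gently, so that it bears on both white strips, and finish still holding it pressed there, without letting go, so that I can fasten it down. Leave the other things on the shelf where they are.

Things in the scene. Friction and masses are not known exactly. Their poses are not given: they have to be found in the camera images.
- monocular: dark green monocular, 156 mm long, about 0.3 kg, lying with its axis level 27 mm above the shelf. Origin on the axis at mid barrel (and balance), own y towards the eyepiece, within 0.7 rad of world +y at the start. Plain round barrel 44 mm in diameter from y -45 to +45 mm; wider ends, 54 mm: objective bell y -75 to -45, six-sided focus ring y 45 to 67 (stops it rolling); eyecup to y 81
- eyepiece (a point): centre of the eyecup's end face, 81 mm from the monocular's origin along its +y
- scope_rail: fixed viewing rail: board 90 x 340 x 18 mm on the shelf, origin at the centre of its underside, own x across, own y along the rail to the phone (within 0.2 rad of world +y). Aluminium rail 40 mm wide, top 38 mm up; red stop block y 64 to 82 mm, top 52 mm up; beyond it a phone clamped on its long edge: camera side at y 126 mm, x -30 to +120 mm, its clamp up to 123 mm high
- carriage (a joint): travel of the V-cradle's carriage along the rail: 0 at the end away from the phone, 0.110 m against the red stop, growing along the rail's own +y; starts between 0 and 0.06. The slide's friction is about 5 N and it stays where it is left; no catch or lock
- vee_seat (a point): point on the carriage, mid length and width of the V-cradle, where the seated barrel's centre and axis lie: 89 mm above the shelf, axes as the rail's. The V is 90 degrees, open to the top and both ends, its upper edges 13.5 mm below this point. The black V-block is 39 mm across, 60 mm along, so fingers gripping the 44 mm barrel pass outside it; it can be pinched across or pushed on its end
- carriage_top (a point): centre of the flat top of the carriage plate on which the V-block stands, 50 mm above the shelf and 39 mm below vee_seat, same axes. The plate measures 62 mm across, 76 mm along the rail; a black knob, lower than its top, sticks out to 53 mm on the +x side
- near_strip: white strip 60 mm long lining the V's -x face (45 degrees, towards the robot); origin at the middle of its contact line, 15.6 mm to -x of and 15.6 mm below point vee_seat. A barrel that merely lies in the V loads each strip with about 2 N; a downward push of 10 to 15 N seats it well, 30 N or more is too rough
- far_strip: white strip 60 mm long lining the V's +x face (45 degrees); origin at the middle of its contact line, 15.6 mm to +x of and 15.6 mm below point vee_seat
- cup: aluminium cup, 76 mm across the rim, 85 mm high, origin at the centre of its underside; not to be disturbed
- jar: clear plastic jar of biscuits with a red clip-on lid, 96 mm across, 123 mm high, origin at the centre of its underside; not to be disturbed
- sauce_dish: blue ceramic sauce dish, 90 mm across, 26 mm high, origin at the centre of its underside; not to be disturbed
- spatula: wooden spatula 280 mm long lying flat along its own x axis; not to be disturbed
- fan: white battery fan, base 104 mm across with a blue press button, round cage 150 mm across, 224 mm high, origin at the centre of its underside; not to be disturbed
- lens_cap: black lens cap, disc 58 mm across and 10 mm thick lying on the shelf, origin at the centre of its underside; not to be disturbed
Things that resemble listed ones, but are neither listed nor needed, are in the scene too. There is more than one size of the monocular; the job needs the smallest.

How it is judged:
On the way, in this order (a step that is already met when the one before it is completed fails the run):
1. the empty V-cradle stands against the red stop, the monocular not yet in it (value of joint carriage above 0.108 m and distance between monocular and vee_seat above 0.08 m), for 0.2 s.
2. the monocular is carried clear of the shelf by the gripper (height (world z) of monocular above 0.06 m and contact force between monocular and the fingers above 2 N and contact force between monocular and table below 0.1 N), for 0.1 s.
At the end, for the whole second after the job is handed in: carriage within 2 mm of its stop; monocular still in the V, eyepiece to the phone, within 12 mm of mid cradle along, 3 mm across and in height, 0.05 rad of the V; gripper still on it, over 4 N on each strip (twice its bare weight); every other thing within 30 mm of its start (value of joint carriage above 0.108 m and x of monocular in the frame of vee_seat between -0.003 and 0.003 m and y of monocular in the frame of vee_seat between -0.012 and 0.012 m and z of monocular in the frame of vee_seat between -0.003 and 0.003 m and angle between the y axis of monocular and the y axis of vee_seat, either way round below 0.05 rad and y of eyepiece in the frame of vee_seat above 0.06 m and contact force between each of near_strip, far_strip and monocular above 4 N and contact force between monocular and the fingers above 3 N and linear speed of monocular below 0.01 m/s and distance of each of cup, jar, sauce_dish, spatula, fan, lens_cap from where it was at the start of the episode below 0.03 m); the arm keeps its last pose, push and grip.
It fails at once if the monocular is forced into the V: more than 45 N on one strip (contact force between any of near_strip, far_strip and monocular above 45 N).
It fails at once if another thing on the shelf is moved by more than 30 mm (distance of any of cup, jar, sauce_dish, spatula, fan, lens_cap from where it was at the start of the episode above 0.03 m).
It also fails if it takes over 56 s, if anything falls off the work surface, if the arm or the gripper's body presses on something with over 40 N, if the wrist force passes 120 N, or if a joint passes its speed limit or range.

ROBOT

A 7-joint arm with a two-finger parallel gripper is mounted at the origin on the work surface. World frame = base frame: x ahead of the robot, y to its left, z up, the work surface at z = 0. Lengths are in m, angles in rad, forces in N, time in s.
With the tool pointing down it reaches from about 0.425 to 0.925 m from the base axis. Payload 6.8 kg.
Tool frame: the origin (TCP) lies midway between the tips of the shut fingers; the grasp point (between the pads) lies 19 mm behind it; z points along the fingers, y is the line along which they close (so a half turn about z gives the same grasp; the last joint's range is limited). The gripper opens to 85 mm and grips with 20 to 120 N. Pads are 22 mm wide; open, the fingers measure 114 mm over their backs; the gripper's body (76 mm by 85 mm) begins 54 mm behind the grasp point. The pads swing forward as they close: fully open they stand 13 mm farther back than shut.
Start: joints at [1.171, 0.477, 0.022, 1.555, -0.011, 1.109, -0.083], TCP at [0.194, -0.646, 0.231] pointing down, gripper open.
Joint ranges: [-2.96, 2.96], [-0.34, 2.1], [-1.41, 1.46], [0.24, 2.44], [-1.37, 4.51], [0.17, 1.92], [-2.96, 2.96]. Speed limits (rad/s): [2.39, 2.39, 3.14, 3.14, 3.14, 3.14, 3.14].

INTERFACE

Orientations are given as a unit quaternion [w, x, y, z].
In Python, from station import bot gives the robot as it stands.
- The arm moves only by the tool jog_arm, never from a script. Its argument "rows" is a list of rows, each an object of numbers: "fingers": the finger opening in mm, from 0 to 85.4; "x", "y", "z": the shift along the tool's x, y, z in mm; "ax", "ay", "az": the turn, a rotation vector about the tool's x, y, z in degrees. A call has exactly 8 rows; each row shifts and turns the commanded pose from where the row before left it, along the tool's axes as they then stand; what a row does not reach is not made up. A row lasts 1/10 s, in which the tool goes at most 50 mm and 8.59 degrees, less where a joint would pass 70% of its speed; a pose out of reach is approached as far as the arm can. A call with a gripper value outside its range is refused whole. The fingers move at their own pace and stop on an object; "force" is the grip in N (left out, the last holds). Time passes only in rows, so rows that do not move let the fingers close, or fill a call up. It gives the time, the measured TCP pose, the force, the opening and the grip force at its end, in the units of the state.
- bot.get_obs(): the state, without advancing time (a new reading comes with each control period).
- bot.read_camera(name): name is "side" or "top"; returns a dict with "pixels" (400x640x3 uint8, red, green, blue), "vertical_fov" (degrees; the focal length in pixels is half the picture's height over the tangent of half this angle, whatever the lens; pixels are square), "cx", "cy" (the principal point, pixels), "world_from_camera" (4x4, takes a point from camera to world coordinates). Camera axes: x right, y down, z forward; pixel columns grow to the right and rows downward; lengths in m; the calibration is good to about 2 mm. A picture is of the moment at which its call begins. There is no depth.
- bot.hand_in(): hands the job in; it is judged then, once.
The state is a dict: "t": time; "q": joint angles; "joint_vel": joint speeds; "joint_torque": joint torques, N m; "eef_pos": TCP position; "tool_rot": TCP orientation; "contact_force": force on the tool from outside, world axes, zero at the start; "torque": the same for the moment, N m; "gripper_width": opening from 0.0 (shut) to 1.0 (fully open); "grasp_force": force on a finger pad.
Only numpy, scipy, OpenCV 4.12 (cv2) and the standard library are available. Lean on these libraries where they do the work, as an engineer would, in place of code of your own. Each camera call takes 0.05 s, during which the arm holds its last target. There are 200 camera calls.

## Working session

There is one attempt and no reset: what is moved stays moved. The work goes in short steps, Python scripts to look and compute and a tool call to move; the robot and the scene stay as the last step left them, time stands still between calls to the robot, and variables do not carry over. Pictures are saved under pics/ and viewed, at most 10 in all, crops included, and the job is handed in when it is done.

Besides the shell and the picture viewer there is one more tool, called after "Request:" as name([rows], argument=value, ...), one row to a line, values as JSON. jog_arm: Moves the arm, as the interface text tells. Its arguments: {"type":"object","properties":{"rows":{"type":"array","items":{"type":"object","properties":{"fingers":{"type":"number"},"x":{"type":"number"},"y":{"type":"number"},"z":{"type":"number"},"ax":{"type":"number"},"ay":{"type":"number"},"az":{"type":"number"}}}},"force":{"type":"number"}},"required":["rows"]}

```bash
mkdir -p pics; cat > h.py <<'E'
import numpy as np, cv2
from station import bot
def snap(n,f):
    c=bot.read_camera(n); cv2.imwrite(f'pics/{f}.png',c['pixels'][:,:,::-1]); 
    np.savez(f'pics/{f}.npz',**{k:np.array(v) for k,v in c.items()}); return c
def K(c):
    f=200/np.tan(np.radians(float(c['vertical_fov']))/2); return f,float(c['cx']),float(c['cy'])
def pix2w(c,u,v,z):
    f,cx,cy=K(c); T=np.array(c['world_from_camera']); d=T[:3,:3]@np.array([(u-cx)/f,(v-cy)/f,1]); o=T[:3,3]
    return o+d*(z-o[2])/d[2]
def w2pix(c,p):
    f,cx,cy=K(c); T=np.array(c['world_from_camera']); q=T[:3,:3].T@(np.array(p)-T[:3,3]); return f*q[0]/q[2]+cx,f*q[1]/q[2]+cy
def ld(f): return dict(np.load(f'pics/{f}.npz'))
E
python3 - <<'E'
from h import *
for n in('top','side'):
    c=snap(n,n+'0'); print(n,c['vertical_fov'],c['cx'],c['cy'],np.round(c['world_from_camera'],3).tolist())
print(bot.get_obs())
E
```

```text
top 45.146874695285916 323.4294919668475 197.132090101782 [[-0.0, -0.975, 0.221, 0.199], [-1.0, 0.001, 0.004, -0.019], [-0.004, -0.221, -0.975, 1.293], [0.0, 0.0, 0.0, 1.0]]
side 57.73619562215268 316.4309838246843 196.97808167811198 [[-0.957, -0.119, 0.264, 0.173], [-0.289, 0.463, -0.838, 0.909], [-0.022, -0.878, -0.478, 0.62], [0.0, 0.0, 0.0, 1.0]]
{'t': 0.1, 'q': array([ 1.17088614,  0.47773788,  0.02234347,  1.556318  , -0.01152653,
        1.10928772, -0.08310589]), 'joint_vel': array([-8.63979321e-04, -8.64133751e-05, -8.60985955e-04, -1.53428032e-03,
       -6.33390054e-04,  3.88991300e-04,  4.52370991e-05]), 'joint_torque': array([ 4.77766778e-03, -5.97757030e+01,  1.61354240e+00, -2.81953937e+01,
        1.27327902e-02,  4.99716887e-03, -1.04128017e-05]), 'eef_pos': array([ 0.19403838, -0.64597199,  0.23042383]), 'tool_rot': array([-7.94704779e-04,  9.89374255e-01,  1.45388873e-01, -1.64689561e-04]), 'contact_force': array([ 0.18168832,  0.83878671, -0.88061943]), 'torque': array([-0.01992904, -0.02684859, -0.01931418]), 'grasp_force': 0.0, 'gripper_width': 1.0022629127573397}
```

View pics/top0.png

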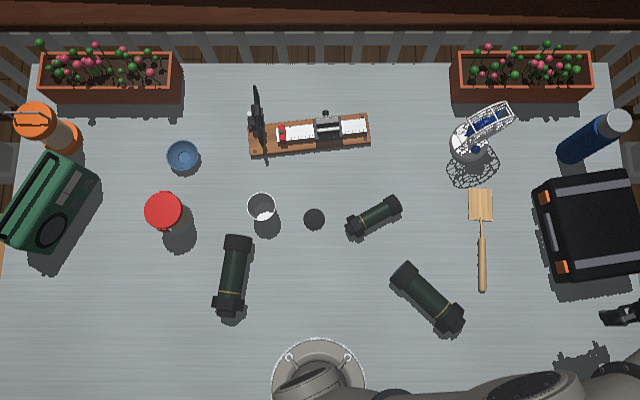

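View pics/side0.png

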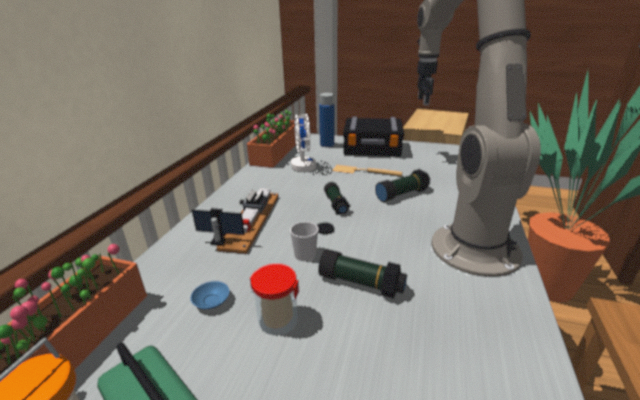

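The top view shows three monocular candidates, at (233,275), (428,298) and (374,216). The smallest is (374,216). The rail is at (310,133), the phone at (257,120) and the cradle at (328,126). I'll check with one close crop.

```bash
python3 - <<'E'
from h import *
im=cv2.imread('pics/top0.png')[75:250,240:425]
cv2.imwrite('pics/c1.png',cv2.resize(im,None,fx=3.2*1,fy=3.2,interpolation=cv2.INTER_CUBIC)) 
c=ld('top0')
for z,ps in((.027,[(347,231),(400,200),(359,222),(233,275),(428,298)]),):
    for p in ps: print(p,pix2w(c,*p,z).round(3))
E
```

```text
(347, 231) [ 0.394 -0.077  0.027]
(400, 200) [ 0.478 -0.221  0.027]
(359, 222) [ 0.418 -0.11   0.027]
(233, 275) [0.278 0.221 0.027]
(428, 298) [ 0.22  -0.284  0.027]
```

View pics/c1.png

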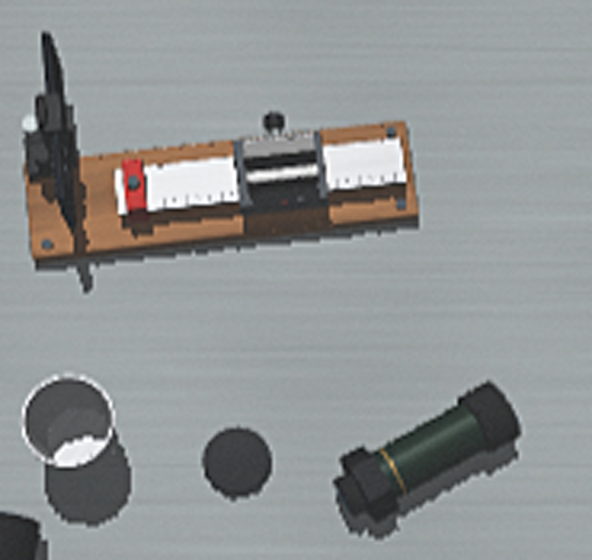

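```bash
cat > fit.py <<'E'
from h import *
from scipy.optimize import least_squares
c=ld('top0')
cr=lambda u,v:((u+.5)/3.2-.5+240,(v+.5)/3.2-.5+75)
def fit(pts,x0):
    def T(s,p): 
        x,y,a=s; return [x+np.cos(a)*p[0]-np.sin(a)*p[1], y+np.sin(a)*p[0]+np.cos(a)*p[1], p[2]]
    f=lambda s:np.concatenate([np.array(w2pix(c,T(s,p)))-cr(*q) for p,q in pts])
    r=least_squares(f,x0,x_scale=[.01,.01,.1]); return r.x,r.fun.round(2)
rail,e=fit([((.045,-.17,.018),(405,122)),((-.045,-.17,.018),(417,213)),((-.045,.17,.018),(36,258)),((0,.064,.052),(146,185)),((0,.082,.052),(121,186))],[.65,0,0]); print('rail',rail,e)
mono,e=fit([((0,.045,.027),(391,473)),((0,-.045,.027),(473,427)),((0,-.075,.027),(507,406)),((0,.078,.027),(350,498))],[.43,-.14,.5]); print('mono',mono,e)
a=rail[2]; R=np.array([[np.cos(a),-np.sin(a)],[np.sin(a),np.cos(a)]])
for q in((237,165),(328,165),(245,170),(318,165)):
    w=pix2w(c,*cr(*q),.05)[:2]; print(q,(R.T@(w-rail[:2])).round(4))
for n,q,z in(('cup',(68,420),.085),('cap',(237,462),.01)): print(n,pix2w(c,*cr(*q),z))
E
python3 fit.py
```

```text
rail [0.67041498 0.02689078 0.11894982] [ 0.24 -0.87  0.96  0.69 -1.49  0.62 -0.47 -0.48  0.77 -0.04]
mono [ 0.43594151 -0.15124592  0.52706922] [-1.8   1.29  1.29 -1.02  0.14  0.04  0.38 -0.34]
(237, 165) [ 0.0079 -0.0163]
(328, 165) [-0.0015 -0.0936]
(245, 170) [ 0.0025 -0.0226]
(318, 165) [-0.0005 -0.0851]
cup [0.45005021 0.14529916 0.085     ]
cap [0.42922827 0.01151233 0.01      ]
```

Request:
jog_arm([
  {"x": 34, "y": -33, "fingers": 0},
  {"x": 34, "y": -33, "fingers": 0},
  {"x": 34, "y": -33, "fingers": 0},
  {"x": 34, "y": -33, "fingers": 0},
  {"x": 34, "y": -33, "fingers": 0},
  {"x": 34, "y": -33, "fingers": 0},
  {"x": 34, "y": -33, "fingers": 0},
  {"x": 34, "y": -33, "fingers": 0},
], force=30)

```text
invalid input
```

Request:
jog_arm([
  {"az": -8.5},
  {"az": -8.5},
  {"az": -8.5},
  {"az": -8.5},
  {"az": -8.5},
  {"az": -8.5},
  {"az": -8.5},
  {"az": -8.5},
])

```text
invalid input
```

```bash
cat > rel.py <<'E'
from h import *
import sys
from scipy.spatial.transform import Rotation as Rn
def rel(tx,ty,tz,yaw,o=None):
    "shift in mm in present tool axes and turn (deg, tool z) to bring TCP to xyz with tool y at angle yaw (rad); plus tilt left over"
    o=o or bot.get_obs(); w,x,y,z=o['tool_rot']; R=Rn.from_quat([x,y,z,w]).as_matrix()
    d=R.T@(np.array([tx,ty,tz])-o['eef_pos'])*1000
    c,s=np.cos(yaw),np.sin(yaw); G=np.array([[-s,c,0],[c,s,0],[0,0,-1]]).T
    rv=np.degrees(Rn.from_matrix(R.T@G).as_rotvec())
    return d.round(1),rv.round(2)
RAIL=(0.6704,0.0269,0.119); MONO=(.4359,-.1512,.527)
def loc(F,x,y): a=F[2]; return F[0]+np.cos(a)*x-np.sin(a)*y, F[1]+np.sin(a)*x+np.cos(a)*y
def rp(o,F=RAIL):
    a=F[2]; d=o['eef_pos'][:2]-np.array(F[:2]); return np.array([np.cos(a)*d[0]+np.sin(a)*d[1],-np.sin(a)*d[0]+np.cos(a)*d[1]])
E
python3 - <<'E'
from rel import *
o=bot.get_obs(); print(o['t'],o['eef_pos'],o['q'].round(2),o['gripper_width'],o['contact_force'])
print(rel(*loc(RAIL,0,-.135),.1,.119))
E
```

```text
0.1 [ 0.19403838 -0.64597199  0.23042383] [ 1.17  0.48  0.02  1.56 -0.01  1.11 -0.08] 1.0022629127573397 [ 0.18168832  0.83878671 -0.88061943]
(array([ 626.6, -374.2,  131. ]), array([-8.00e-02, -6.00e-02, -8.01e+01]))
```

Request:
jog_arm([
  {"fingers": 0, "x": 34, "y": -33, "z": 0, "ax": 0, "ay": 0, "az": 0},
  {"fingers": 0, "x": 34, "y": -33, "z": 0, "ax": 0, "ay": 0, "az": 0},
  {"fingers": 0, "x": 34, "y": -33, "z": 0, "ax": 0, "ay": 0, "az": 0},
  {"fingers": 0, "x": 34, "y": -33, "z": 0, "ax": 0, "ay": 0, "az": 0},
  {"fingers": 0, "x": 34, "y": -33, "z": 0, "ax": 0, "ay": 0, "az": 0},
  {"fingers": 0, "x": 34, "y": -33, "z": 0, "ax": 0, "ay": 0, "az": 0},
  {"fingers": 0, "x": 34, "y": -33, "z": 0, "ax": 0, "ay": 0, "az": 0},
  {"fingers": 0, "x": 34, "y": -33, "z": 0, "ax": 0, "ay": 0, "az": 0},
], force=30)

```text
t: 0.9
eef_pos: [0.3791, -0.3135, 0.2312]
tool_rot: [-0.0, 0.989, 0.145, -0.0]
contact_force: [1.1, 0.3, 0.8]
gripper_width: 0.004
grasp_force: 0.0
```

Request:
jog_arm([
  {"fingers": 0, "x": 0, "y": 0, "z": 0, "ax": 0, "ay": 0, "az": -8.5},
  {"fingers": 0, "x": 0, "y": 0, "z": 0, "ax": 0, "ay": 0, "az": -8.5},
  {"fingers": 0, "x": 0, "y": 0, "z": 0, "ax": 0, "ay": 0, "az": -8.5},
  {"fingers": 0, "x": 0, "y": 0, "z": 0, "ax": 0, "ay": 0, "az": -8.5},
  {"fingers": 0, "x": 0, "y": 0, "z": 0, "ax": 0, "ay": 0, "az": -8.5},
  {"fingers": 0, "x": 0, "y": 0, "z": 0, "ax": 0, "ay": 0, "az": -8.5},
  {"fingers": 0, "x": 0, "y": 0, "z": 0, "ax": 0, "ay": 0, "az": -8.5},
  {"fingers": 0, "x": 0, "y": 0, "z": 0, "ax": 0, "ay": 0, "az": -8.5},
], force=30)

```text
t: 1.7
eef_pos: [0.3784, -0.3152, 0.231]
tool_rot: [-0.0, 0.737, 0.676, -0.0]
contact_force: [0.1, -0.5, -0.1]
gripper_width: 0.001
grasp_force: 0.0
```

```bash
python3 - <<'E'
from rel import *
o=bot.get_obs(); print(o['t'],o['eef_pos'],o['q'].round(2),o['gripper_width'],o['contact_force'])
print(rel(*loc(RAIL,0,-.135),.1,.119))
E
```

```text
1.7 [ 0.37844998 -0.31523047  0.23098468] [ 0.83  0.2  -0.3   1.96  0.07  0.99  0.41] 0.0005237475604939803 [ 0.11917778 -0.5231253  -0.09259231]
(array([233.7, 289. , 130.9]), array([ -0.04,  -0.02, -11.75]))
```

Request:
jog_arm([
  {"fingers": 0, "x": 29, "y": 36, "z": 16, "ax": 0, "ay": 0, "az": 0},
  {"fingers": 0, "x": 29, "y": 36, "z": 16, "ax": 0, "ay": 0, "az": 0},
  {"fingers": 0, "x": 29, "y": 36, "z": 16, "ax": 0, "ay": 0, "az": 0},
  {"fingers": 0, "x": 29, "y": 36, "z": 16, "ax": 0, "ay": 0, "az": 0},
  {"fingers": 0, "x": 29, "y": 36, "z": 16, "ax": 0, "ay": 0, "az": 0},
  {"fingers": 0, "x": 29, "y": 36, "z": 16, "ax": 0, "ay": 0, "az": 0},
  {"fingers": 0, "x": 29, "y": 36, "z": 16, "ax": 0, "ay": 0, "az": 0},
  {"fingers": 0, "x": 29, "y": 36, "z": 16, "ax": 0, "ay": 0, "az": 0},
], force=30)

```text
t: 2.5
eef_pos: [0.6879, -0.1099, 0.102]
tool_rot: [-0.0, 0.739, 0.674, -0.0]
contact_force: [0.7, -0.2, 0.9]
gripper_width: -0.001
grasp_force: 0.0
```

Request:
jog_arm([
  {"fingers": 0, "x": 0, "y": 0, "z": 0, "ax": 0, "ay": 0, "az": -5.9},
  {"fingers": 0, "x": 0, "y": 0, "z": 0, "ax": 0, "ay": 0, "az": -5.9},
  {"fingers": 0, "x": 0, "y": 0, "z": 20, "ax": 0, "ay": 0, "az": 0},
  {"fingers": 0, "x": 0, "y": 0, "z": 20, "ax": 0, "ay": 0, "az": 0},
  {"fingers": 0, "x": 0, "y": 0, "z": 10, "ax": 0, "ay": 0, "az": 0},
  {"fingers": 0, "x": 0, "y": 0, "z": 0, "ax": 0, "ay": 0, "az": 0},
  {"fingers": 0, "x": 0, "y": 0, "z": 0, "ax": 0, "ay": 0, "az": 0},
  {"fingers": 0, "x": 0, "y": 0, "z": 0, "ax": 0, "ay": 0, "az": 0},
], force=30)

```text
t: 3.3
eef_pos: [0.6877, -0.1109, 0.0545]
tool_rot: [0.001, 0.666, 0.746, 0.001]
contact_force: [0.4, 0.1, -0.1]
gripper_width: 0.0
grasp_force: 0.0
```

```bash
python3 - <<'E'
from rel import *
o=bot.get_obs(); print(o['t'],o['eef_pos'],o['q'].round(2),o['contact_force'])
print(rel(*loc(RAIL,0,-.023),.043,.119))
c=snap('top','t1')
im=cv2.imread('pics/t1.png')[75:250,240:425]
cv2.imwrite('pics/c2.png',cv2.resize(im,None,fx=3.2,fy=3.2,interpolation=cv2.INTER_CUBIC)) 
E
```

```text
3.3 [ 0.68769881 -0.11089546  0.0544636 ] [ 0.32  0.72 -0.36  1.6   0.31  0.87 -0.05] [ 0.41581472  0.13712682 -0.08403479]
(array([115.9,  -1.5,  11.4]), array([ 0.1 ,  0.02, -0.3 ]))
```

View pics/c2.png

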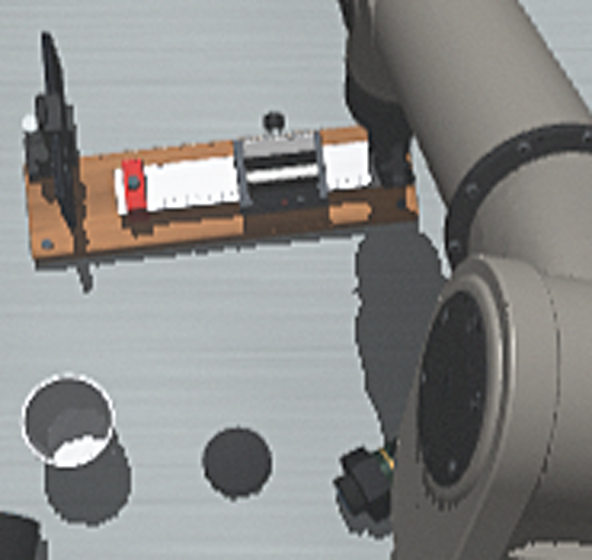

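The crop shows the shut fingers over the rail's near end at about (392,180), in line with the cradle at (282,165). Next I lower and push.

Request:
jog_arm([
  {"fingers": 0, "x": 0, "y": -1, "z": 11, "ax": 0, "ay": 0, "az": 0},
  {"fingers": 0, "x": 12, "y": 0, "z": 0, "ax": 0, "ay": 0, "az": 0},
  {"fingers": 0, "x": 12, "y": 0, "z": 0, "ax": 0, "ay": 0, "az": 0},
  {"fingers": 0, "x": 12, "y": 0, "z": 0, "ax": 0, "ay": 0, "az": 0},
  {"fingers": 0, "x": 12, "y": 0, "z": 0, "ax": 0, "ay": 0, "az": 0},
  {"fingers": 0, "x": 12, "y": 0, "z": 0, "ax": 0, "ay": 0, "az": 0},
  {"fingers": 0, "x": 12, "y": 0, "z": 0, "ax": 0, "ay": 0, "az": 0},
  {"fingers": 0, "x": 12, "y": 0, "z": 0, "ax": 0, "ay": 0, "az": 0},
], force=30)

```text
t: 4.15
eef_pos: [0.6764, -0.029, 0.0424]
tool_rot: [0.001, 0.666, 0.746, -0.001]
contact_force: [1.0, -5.2, -1.6]
gripper_width: -0.005
grasp_force: 3.0
```

Request:
jog_arm([
  {"fingers": 0, "x": 6, "y": 0, "z": 0, "ax": 0, "ay": 0, "az": 0},
  {"fingers": 0, "x": 6, "y": 0, "z": 0, "ax": 0, "ay": 0, "az": 0},
  {"fingers": 0, "x": 6, "y": 0, "z": 0, "ax": 0, "ay": 0, "az": 0},
  {"fingers": 0, "x": 5, "y": 0, "z": 0, "ax": 0, "ay": 0, "az": 0},
  {"fingers": 0, "x": 2, "y": 0, "z": 0, "ax": 0, "ay": 0, "az": 0},
  {"fingers": 0, "x": 2, "y": 0, "z": 0, "ax": 0, "ay": 0, "az": 0},
  {"fingers": 0, "x": 2, "y": 0, "z": 0, "ax": 0, "ay": 0, "az": 0},
  {"fingers": 0, "x": 2, "y": 0, "z": 0, "ax": 0, "ay": 0, "az": 0},
], force=30)

```text
t: 4.95
eef_pos: [0.6728, 0.0023, 0.0424]
tool_rot: [0.0, 0.666, 0.746, -0.001]
contact_force: [0.1, -4.9, -0.2]
gripper_width: 0.002
grasp_force: 2.6
```

```bash
python3 - <<'E'
from rel import *
o=bot.get_obs(); print(o['t'],o['eef_pos'],o['contact_force'],rp(o))
E
```

```text
4.95 [0.67276977 0.00227904 0.04236768] [ 0.11151114 -4.94777944 -0.21785612] [-0.00056998 -0.02472817]
```

Still only sliding friction (5 N); creep on.

Request:
jog_arm([
  {"fingers": 0, "x": 1, "y": 0, "z": 0, "ax": 0, "ay": 0, "az": 0},
  {"fingers": 0, "x": 1, "y": 0, "z": 0, "ax": 0, "ay": 0, "az": 0},
  {"fingers": 0, "x": 1, "y": 0, "z": 0, "ax": 0, "ay": 0, "az": 0},
  {"fingers": 0, "x": 1, "y": 0, "z": 0, "ax": 0, "ay": 0, "az": 0},
  {"fingers": 0, "x": 0, "y": 0, "z": 0, "ax": 0, "ay": 0, "az": 0},
  {"fingers": 0, "x": 0, "y": 0, "z": 0, "ax": 0, "ay": 0, "az": 0},
  {"fingers": 0, "x": 0, "y": 0, "z": 0, "ax": 0, "ay": 0, "az": 0},
  {"fingers": 0, "x": 0, "y": 0, "z": 0, "ax": 0, "ay": 0, "az": 0},
], force=30)

```text
t: 5.75
eef_pos: [0.6725, 0.0049, 0.0424]
tool_rot: [0.001, 0.666, 0.746, -0.001]
contact_force: [-0.4, -8.2, 0.6]
gripper_width: 0.002
grasp_force: 3.8
```

Request:
jog_arm([
  {"fingers": 0, "x": 1, "y": 0, "z": 0, "ax": 0, "ay": 0, "az": 0},
  {"fingers": 0, "x": 1, "y": 0, "z": 0, "ax": 0, "ay": 0, "az": 0},
  {"fingers": 0, "x": 1, "y": 0, "z": 0, "ax": 0, "ay": 0, "az": 0},
  {"fingers": 0, "x": 0, "y": 0, "z": 0, "ax": 0, "ay": 0, "az": 0},
  {"fingers": 0, "x": 0, "y": 0, "z": 0, "ax": 0, "ay": 0, "az": 0},
  {"fingers": 0, "x": 0, "y": 0, "z": 0, "ax": 0, "ay": 0, "az": 0},
  {"fingers": 0, "x": 0, "y": 0, "z": 0, "ax": 0, "ay": 0, "az": 0},
  {"fingers": 0, "x": 0, "y": 0, "z": 0, "ax": 0, "ay": 0, "az": 0},
], force=30)

```text
t: 6.55
eef_pos: [0.6724, 0.005, 0.0424]
tool_rot: [0.002, 0.667, 0.745, -0.002]
contact_force: [0.9, -12.2, 1.6]
gripper_width: -0.002
grasp_force: 6.2
```

Hard against the stop: the force rises while the TCP stays put. I'll back off and go over the monocular.

Request:
jog_arm([
  {"fingers": 0, "x": -15, "y": 0, "z": 0, "ax": 0, "ay": 0, "az": 0},
  {"fingers": 0, "x": -20, "y": 0, "z": 0, "ax": 0, "ay": 0, "az": 0},
  {"fingers": 0, "x": -20, "y": 0, "z": -30, "ax": 0, "ay": 0, "az": 0},
  {"fingers": 85, "x": 0, "y": 0, "z": -40, "ax": 0, "ay": 0, "az": 0},
  {"fingers": 85, "x": 0, "y": 0, "z": -40, "ax": 0, "ay": 0, "az": 0},
  {"fingers": 85, "x": 0, "y": 0, "z": 0, "ax": 0, "ay": 0, "az": -8},
  {"fingers": 85, "x": 0, "y": 0, "z": 0, "ax": 0, "ay": 0, "az": -8},
  {"fingers": 85, "x": 0, "y": 0, "z": 0, "ax": 0, "ay": 0, "az": -7.5},
], force=30)

```text
t: 7.35
eef_pos: [0.6785, -0.0427, 0.1531]
tool_rot: [0.0, 0.497, 0.868, 0.001]
contact_force: [-0.1, -0.8, 0.7]
gripper_width: 0.849
grasp_force: 0.0
```

```bash
python3 - <<'E'
from rel import *
o=bot.get_obs(); print(o['t'],o['eef_pos'],o['contact_force'])
print(rel(MONO[0],MONO[1],.1,.527,o))
snap('top','t2');snap('side','s2')
a=cv2.imread('pics/t2.png')[80:250,230:430]; b=cv2.imread('pics/s2.png')[150:270,190:390]
a=cv2.resize(a,None,fx=2,fy=2,interpolation=cv2.INTER_CUBIC);b=cv2.resize(b,None,fx=2,fy=2,interpolation=cv2.INTER_CUBIC)
cv2.imwrite('pics/c3.png',np.vstack([a,b]))
for f in('s2','t2'):
  c=ld(f)
  for y in(-.075,-.045,.045,.081):
    p=loc(MONO,0,y); u,v=w2pix(c,[*p,.027]); ox,oy=(190,150) if f=='s2' else(230,80); print(f,y,((u-ox)*2).round(1),((v-oy)*2+(340 if f=='s2' else 0)).round(1))
E
```

```text
7.35 [ 0.67853461 -0.04271773  0.15308667] [-0.13564482 -0.81751073  0.65567911]
(array([  29.2, -264.3,   52.6]), array([ 0.12, -0.07,  0.23]))
s2 -0.075 280.3 414.0
s2 -0.045 284.8 421.5
s2 0.045 299.5 445.7
s2 0.081 305.9 456.2
t2 -0.075 336.4 243.2
t2 -0.045 317.5 254.2
t2 0.045 260.1 287.5
t2 0.081 236.8 301.0
```

View pics/c3.png

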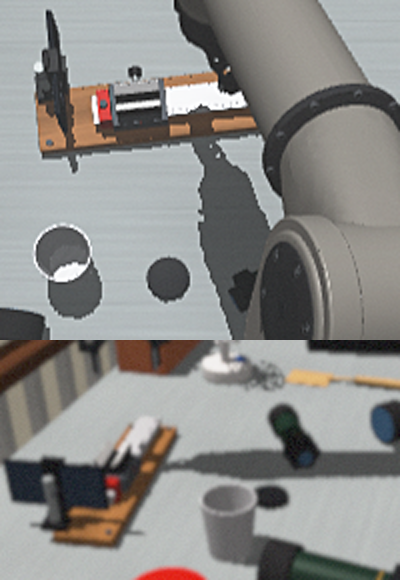

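Top view: the carriage touches the red stop at (108,100). Side view: the monocular spans (280,408) to (305,460), which matches the projection.

Request:
jog_arm([
  {"fingers": 85, "x": 4, "y": -38, "z": 0, "ax": 0, "ay": 0, "az": 0},
  {"fingers": 85, "x": 4, "y": -38, "z": 0, "ax": 0, "ay": 0, "az": 0},
  {"fingers": 85, "x": 4, "y": -38, "z": 0, "ax": 0, "ay": 0, "az": 0},
  {"fingers": 85, "x": 4, "y": -38, "z": 10, "ax": 0, "ay": 0, "az": 0},
  {"fingers": 85, "x": 4, "y": -38, "z": 10, "ax": 0, "ay": 0, "az": 0},
  {"fingers": 85, "x": 4, "y": -38, "z": 10, "ax": 0, "ay": 0, "az": 0},
  {"fingers": 85, "x": 4, "y": -36, "z": 10, "ax": 0, "ay": 0, "az": 0},
  {"fingers": 85, "x": 0, "y": 0, "z": 0, "ax": 0, "ay": 0, "az": 0},
], force=60)

```text
t: 8.25
eef_pos: [0.4298, -0.1537, 0.1107]
tool_rot: [-0.003, 0.503, 0.864, -0.002]
contact_force: [-0.1, -0.5, 0.1]
gripper_width: 0.996
grasp_force: 0.0
```

```bash
python3 - <<'E'
from rel import *
o=bot.get_obs(); print(o['t'],o['eef_pos'],o['contact_force'])
print(rel(MONO[0],MONO[1],.008,.527,o))
snap('top','t3');snap('side','s3')
a=cv2.imread('pics/t3.png')[150:260,310:440]; b=cv2.imread('pics/s3.png')[150:250,280:410]
a=cv2.resize(a,None,fx=4,fy=4,interpolation=cv2.INTER_CUBIC)[:, :520];b=cv2.resize(b,None,fx=4,fy=4,interpolation=cv2.INTER_CUBIC)
cv2.imwrite('pics/c4.png',cv2.resize(np.vstack([a,b]),None,fx=.7,fy=.7))
E
```

```text
8.25 [ 0.42979886 -0.15373513  0.11066221] [-0.07745627 -0.50004844  0.10114213]
(array([ -1.1,   7.1, 102.6]), array([-0.32, -0.19, -0.61]))
```

View pics/c4.png

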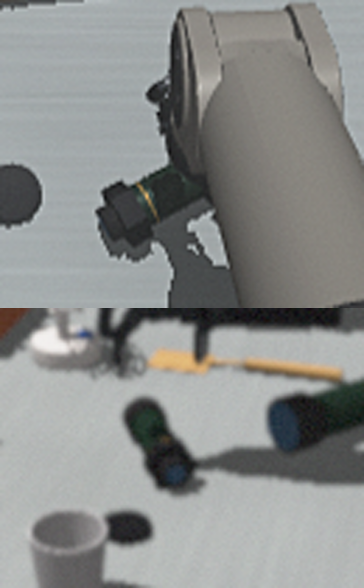

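The fingers stand on either side of the barrel, with tips at (118,370) and (203,362) in the side crop and the monocular between them. Descend and grip.

Request:
jog_arm([
  {"fingers": 85, "x": -1, "y": 7, "z": 10, "ax": 0, "ay": 0, "az": -0.6},
  {"fingers": 85, "x": 0, "y": 0, "z": 20, "ax": 0, "ay": 0, "az": 0},
  {"fingers": 85, "x": 0, "y": 0, "z": 20, "ax": 0, "ay": 0, "az": 0},
  {"fingers": 85, "x": 0, "y": 0, "z": 20, "ax": 0, "ay": 0, "az": 0},
  {"fingers": 85, "x": 0, "y": 0, "z": 15, "ax": 0, "ay": 0, "az": 0},
  {"fingers": 85, "x": 0, "y": 0, "z": 10, "ax": 0, "ay": 0, "az": 0},
  {"fingers": 85, "x": 0, "y": 0, "z": 5, "ax": 0, "ay": 0, "az": 0},
  {"fingers": 85, "x": 0, "y": 0, "z": 0, "ax": 0, "ay": 0, "az": 0},
], force=50)

```text
t: 9.15
eef_pos: [0.4428, -0.149, 0.0118]
tool_rot: [-0.0, 0.495, 0.869, 0.0]
contact_force: [-0.3, -0.1, 0.4]
gripper_width: 0.996
grasp_force: 0.0
```

Request:
jog_arm([
  {"fingers": 60, "x": 0, "y": 0, "z": 0, "ax": 0, "ay": 0, "az": 0},
  {"fingers": 50, "x": 0, "y": 0, "z": 0, "ax": 0, "ay": 0, "az": 0},
  {"fingers": 45, "x": 0, "y": 0, "z": 0, "ax": 0, "ay": 0, "az": 0},
  {"fingers": 30, "x": 0, "y": 0, "z": 0, "ax": 0, "ay": 0, "az": 0},
  {"fingers": 30, "x": 0, "y": 0, "z": 0, "ax": 0, "ay": 0, "az": 0},
  {"fingers": 30, "x": 0, "y": 0, "z": 0, "ax": 0, "ay": 0, "az": 0},
  {"fingers": 30, "x": 0, "y": 0, "z": 0, "ax": 0, "ay": 0, "az": 0},
  {"fingers": 30, "x": 0, "y": 0, "z": 0, "ax": 0, "ay": 0, "az": 0},
], force=50)

```text
t: 9.95
eef_pos: [0.4422, -0.1501, 0.013]
tool_rot: [0.0, 0.495, 0.869, -0.0]
contact_force: [-3.4, -1.8, 6.3]
gripper_width: 0.499
grasp_force: 49.7
```

```bash
python3 - <<'E'
from rel import *
o=bot.get_obs(); print(o['t'],o['eef_pos'],o['contact_force'],o['torque'],o['gripper_width'],o['grasp_force'],o['q'].round(2))
print(rel(MONO[0],MONO[1],.008,.527,o))
E
```

```text
9.95 [ 0.44220111 -0.15010213  0.01302841] [-3.39712074 -1.84396732  6.32925639] [-0.07740149  0.50052245  0.05195201] 0.49909991263706294 49.73007023334503 [ 0.54  0.52 -0.42  2.17  0.42  0.52  0.33]
(array([ 2.3, -6. ,  5. ]), array([-0.02,  0.06,  0.41]))
```

Request:
jog_arm([
  {"fingers": 30, "x": 0, "y": 0, "z": -10, "ax": 0, "ay": 0, "az": 0},
  {"fingers": 30, "x": 0, "y": 0, "z": -20, "ax": 0, "ay": 0, "az": 0},
  {"fingers": 30, "x": 0, "y": 0, "z": -30, "ax": 0, "ay": 0, "az": 0},
  {"fingers": 30, "x": 0, "y": 0, "z": -35, "ax": 0, "ay": 0, "az": 0},
  {"fingers": 30, "x": 0, "y": 0, "z": -35, "ax": 0, "ay": 0, "az": 0},
  {"fingers": 30, "x": 0, "y": 0, "z": -20, "ax": 0, "ay": 0, "az": 0},
  {"fingers": 30, "x": 0, "y": 0, "z": -10, "ax": 0, "ay": 0, "az": 0},
  {"fingers": 30, "x": 0, "y": 0, "z": 0, "ax": 0, "ay": 0, "az": 0},
], force=60)

```text
t: 10.75
eef_pos: [0.4426, -0.1499, 0.1734]
tool_rot: [0.001, 0.495, 0.869, 0.0]
contact_force: [0.2, -0.0, -4.2]
gripper_width: 0.495
grasp_force: 61.8
```

Request:
jog_arm([
  {"fingers": 30, "x": 0, "y": 0, "z": 0, "ax": 0, "ay": 0, "az": 3},
  {"fingers": 30, "x": 0, "y": 0, "z": 0, "ax": 0, "ay": 0, "az": 5},
  {"fingers": 30, "x": 0, "y": 0, "z": 0, "ax": 0, "ay": 0, "az": 5},
  {"fingers": 30, "x": 0, "y": 0, "z": 0, "ax": 0, "ay": 0, "az": 5},
  {"fingers": 30, "x": 0, "y": 0, "z": 0, "ax": 0, "ay": 0, "az": 4},
  {"fingers": 30, "x": 0, "y": 0, "z": 0, "ax": 0, "ay": 0, "az": 2},
  {"fingers": 30, "x": 0, "y": 0, "z": 0, "ax": 0, "ay": 0, "az": 0},
  {"fingers": 30, "x": 0, "y": 0, "z": 0, "ax": 0, "ay": 0, "az": 0},
], force=60)

```text
t: 11.55
eef_pos: [0.4415, -0.1494, 0.1712]
tool_rot: [-0.001, 0.665, 0.747, -0.0]
contact_force: [-1.1, -0.8, -3.6]
gripper_width: 0.494
grasp_force: 61.9
```

```bash
python3 - <<'E'
from rel import *
o=bot.get_obs(); print(o['t'],o['eef_pos'],o['contact_force'],o['torque'],o['gripper_width'],o['grasp_force'],o['q'].round(2))
print(rel(*loc(RAIL,0,.026),.16,.119,o))
snap('top','t4');snap('side','s4')
E
```

```text
11.55 [ 0.44149441 -0.14938401  0.17122733] [-1.1413664  -0.78738767 -3.57303464] [-0.07216045 -0.03450198  0.02926917] 0.49383980454519405 61.892688274383545 [ 0.63  0.25 -0.5   2.07  0.16  0.86  0.16]
(array([174.4, 247.8,  10.9]), array([-0.11, -0.06, -0.13]))
```

Request:
jog_arm([
  {"fingers": 30, "x": 15, "y": 20, "z": 0, "ax": 0, "ay": 0, "az": 0},
  {"fingers": 30, "x": 25, "y": 35, "z": 0, "ax": 0, "ay": 0, "az": 0},
  {"fingers": 30, "x": 25, "y": 35, "z": 0, "ax": 0, "ay": 0, "az": 0},
  {"fingers": 30, "x": 25, "y": 35, "z": 0, "ax": 0, "ay": 0, "az": 0},
  {"fingers": 30, "x": 25, "y": 35, "z": 0, "ax": 0, "ay": 0, "az": 0},
  {"fingers": 30, "x": 25, "y": 35, "z": 0, "ax": 0, "ay": 0, "az": 0},
  {"fingers": 30, "x": 20, "y": 33, "z": 0, "ax": 0, "ay": 0, "az": 0},
  {"fingers": 30, "x": 10, "y": 20, "z": 0, "ax": 0, "ay": 0, "az": 0},
], force=60)

```text
t: 12.45
eef_pos: [0.6706, 0.0514, 0.1717]
tool_rot: [-0.001, 0.664, 0.748, 0.001]
contact_force: [-0.1, 0.3, -3.8]
gripper_width: 0.49
grasp_force: 61.8
```

Request:
jog_arm([
  {"fingers": 30, "x": 0, "y": 0, "z": 0, "ax": 0, "ay": 0, "az": 0},
  {"fingers": 30, "x": 0, "y": 0, "z": 0, "ax": 0, "ay": 0, "az": 0},
  {"fingers": 30, "x": 0, "y": 0, "z": 0, "ax": 0, "ay": 0, "az": 0},
  {"fingers": 30, "x": 0, "y": 0, "z": 0, "ax": 0, "ay": 0, "az": 0},
  {"fingers": 30, "x": 0, "y": 0, "z": 0, "ax": 0, "ay": 0, "az": 0},
  {"fingers": 30, "x": 0, "y": 0, "z": 0, "ax": 0, "ay": 0, "az": 0},
  {"fingers": 30, "x": 0, "y": 0, "z": 0, "ax": 0, "ay": 0, "az": 0},
  {"fingers": 30, "x": 0, "y": 0, "z": 0, "ax": 0, "ay": 0, "az": 0},
], force=60)

```text
t: 13.25
eef_pos: [0.669, 0.0477, 0.1724]
tool_rot: [0.0, 0.665, 0.747, 0.0]
contact_force: [0.9, -0.1, -2.7]
gripper_width: 0.493
grasp_force: 62.0
```

```bash
python3 - <<'E'
from rel import *
o=bot.get_obs(); print(o['t'],o['eef_pos'],o['contact_force'],o['torque'],rp(o))
print(rel(*loc(RAIL,0,.026),.16,.119,o))
snap('top','t5');snap('side','s5')
a=cv2.imread('pics/t5.png')[60:190,235:395]; b=cv2.imread('pics/s5.png')[110:260,180:340]
r=lambda m:cv2.resize(m,None,fx=4 ,fy=4,interpolation=cv2.INTER_CUBIC)
m=np.vstack([r(a),r(b)]); print(m.shape); cv2.imwrite('pics/c5.png',r(a)); cv2.imwrite('pics/c6.png',r(b)[:600])
E
```

```text
13.25 [0.66897047 0.04767729 0.17240146] [ 0.90441479 -0.09597558 -2.65271507] [ 0.00585221 -0.0752101  -0.00966311] [0.00104725 0.02080006]
(array([ 5.2, -1.1, 12.4]), array([ 0.01,  0.01, -0.21]))
(1120, 640, 3)
```

View pics/c5.png

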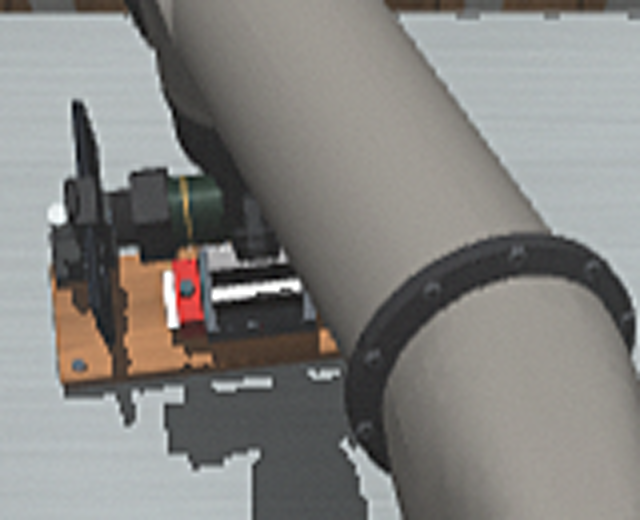

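View pics/c6.png

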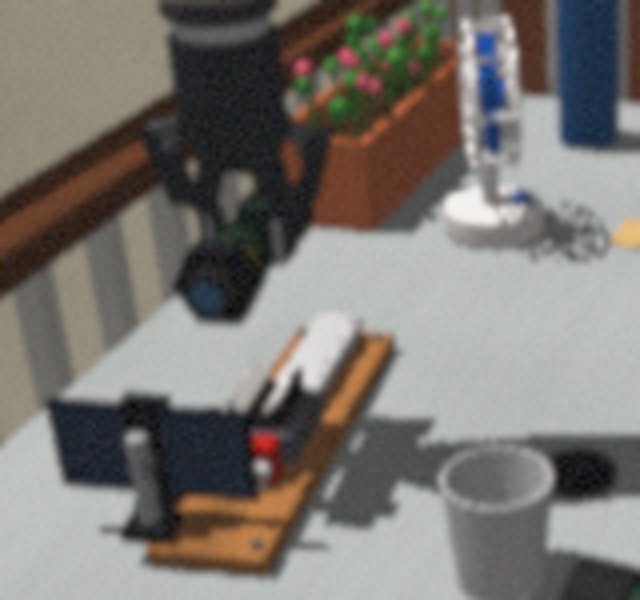

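```bash
python3 - <<'E'
from rel import *
t=ld('t5');s=ld('s5')
T=lambda u,v:((u+.5)/4-.5+235,(v+.5)/4-.5+60); S=lambda u,v:((u+.5)/4-.5+180,(v+.5)/4-.5+110)
tcp=np.array([.6690,.0477]); 
def r(p): a=.119; d=p[:2]-np.array(RAIL[:2]); return np.array([np.cos(a)*d[0]+np.sin(a)*d[1],-np.sin(a)*d[0]+np.cos(a)*d[1]]).round(4)
print('ring edge',r(pix2w(t,*T(168,212),.186)),'ring other',r(pix2w(t,*T(132,215),.186)),'cup end',r(pix2w(t,*T(106,218),.186)),'cup end side',r(pix2w(s,*S(207,295),.186)),'band',r(pix2w(t,*T(186,210),.186)))
# predicted projections for model with TCP-centred mono
for y in(.045,.067,.081): 
    p=loc(RAIL,.001,.0208+y); u,v=w2pix(t,[*p,.186]);u2,v2=w2pix(s,[*p,.186]); print(y,(u-235)*4+1.5,(v-60)*4+1.5,(u2-180)*4+1.5,(v2-110)*4+1.5)
# carriage checks: V block top ends
print('plate right/left top', r(pix2w(t,*T(204,290),.05)), r(pix2w(t,*T(318,300),.05)),'knob')
E
```

```text
ring edge [0.0014 0.073 ] ring other [0.0021 0.0952] cup end [0.0021 0.1112] cup end side [0.001  0.1043] band [0.0014 0.0619]
0.045 179.75912017913902 211.2699872117072 227.55834513245702 270.8197326005795
0.067 144.11488216115345 215.30830216586133 215.99369672416708 284.4356129320546
0.081 121.41648229220846 217.87991802085236 208.40334460728025 293.3722725215673
plate right/left top [0.0001 0.0619] [-0.0164 -0.0146] knob
```

Measured: the monocular's origin is at about rail y +28 mm and x +1.5 mm, with the seat at about 26 mm. Shift by -2 mm and -1 mm, and descend.

Request:
jog_arm([
  {"fingers": 30, "x": -2, "y": -1, "z": 5, "ax": 0, "ay": 0, "az": 0},
  {"fingers": 30, "x": 0, "y": 0, "z": 15, "ax": 0, "ay": 0, "az": 0},
  {"fingers": 30, "x": 0, "y": 0, "z": 15, "ax": 0, "ay": 0, "az": 0},
  {"fingers": 30, "x": 0, "y": 0, "z": 15, "ax": 0, "ay": 0, "az": 0},
  {"fingers": 30, "x": 0, "y": 0, "z": 15, "ax": 0, "ay": 0, "az": 0},
  {"fingers": 30, "x": 0, "y": 0, "z": 10, "ax": 0, "ay": 0, "az": 0},
  {"fingers": 30, "x": 0, "y": 0, "z": 5, "ax": 0, "ay": 0, "az": 0},
  {"fingers": 30, "x": 0, "y": 0, "z": 0, "ax": 0, "ay": 0, "az": 0},
], force=60)

```text
t: 14.15
eef_pos: [0.6678, 0.0457, 0.0913]
tool_rot: [-0.0, 0.665, 0.747, -0.0]
contact_force: [-0.1, -0.0, -3.3]
gripper_width: 0.494
grasp_force: 62.1
```

```bash
python3 - <<'E'
from rel import *
o=bot.get_obs(); print(o['t'],o['eef_pos'],o['contact_force'],o['torque'],rp(o))
print(rel(*loc(RAIL,0,.019),.0755,.119,o))
E
```

```text
14.15 [0.66784323 0.04570229 0.09134322] [-0.07399864 -0.04893445 -3.30960355] [ 0.00900982 -0.03262663 -0.01902549] [-0.00030649  0.01897285]
(array([ 0. ,  0.3, 15.8]), array([-0.08, -0.  , -0.2 ]))
```

Request:
jog_arm([
  {"fingers": 30, "x": 0, "y": 0, "z": 3, "ax": 0, "ay": 0, "az": -0.2},
  {"fingers": 30, "x": 0, "y": 0, "z": 3, "ax": 0, "ay": 0, "az": 0},
  {"fingers": 30, "x": 0, "y": 0, "z": 2, "ax": 0, "ay": 0, "az": 0},
  {"fingers": 30, "x": 0, "y": 0, "z": 2, "ax": 0, "ay": 0, "az": 0},
  {"fingers": 30, "x": 0, "y": 0, "z": 2, "ax": 0, "ay": 0, "az": 0},
  {"fingers": 30, "x": 0, "y": 0, "z": 1, "ax": 0, "ay": 0, "az": 0},
  {"fingers": 30, "x": 0, "y": 0, "z": 0, "ax": 0, "ay": 0, "az": 0},
  {"fingers": 30, "x": 0, "y": 0, "z": 0, "ax": 0, "ay": 0, "az": 0},
], force=60)

```text
t: 14.95
eef_pos: [0.6683, 0.0457, 0.0794]
tool_rot: [0.0, 0.664, 0.748, 0.0]
contact_force: [0.2, 0.1, -2.8]
gripper_width: 0.496
grasp_force: 62.1
```

Request:
jog_arm([
  {"fingers": 30, "x": 0, "y": 0, "z": 1, "ax": 0, "ay": 0, "az": 0},
  {"fingers": 30, "x": 0, "y": 0, "z": 1, "ax": 0, "ay": 0, "az": 0},
  {"fingers": 30, "x": 0, "y": 0, "z": 1, "ax": 0, "ay": 0, "az": 0},
  {"fingers": 30, "x": 0, "y": 0, "z": 1, "ax": 0, "ay": 0, "az": 0},
  {"fingers": 30, "x": 0, "y": 0, "z": 0, "ax": 0, "ay": 0, "az": 0},
  {"fingers": 30, "x": 0, "y": 0, "z": 0, "ax": 0, "ay": 0, "az": 0},
  {"fingers": 30, "x": 0, "y": 0, "z": 0, "ax": 0, "ay": 0, "az": 0},
  {"fingers": 30, "x": 0, "y": 0, "z": 0, "ax": 0, "ay": 0, "az": 0},
], force=60)

```text
t: 15.75
eef_pos: [0.6693, 0.0459, 0.0759]
tool_rot: [0.001, 0.664, 0.748, 0.001]
contact_force: [4.4, 0.9, -0.2]
gripper_width: 0.496
grasp_force: 62.3
```

```bash
python3 - <<'E'
from rel import *
o=bot.get_obs(); print(o['t'],o['eef_pos'],o['contact_force'],o['torque'],rp(o))
E
```

```text
15.75 [0.66927432 0.04592401 0.07589422] [ 4.37782211  0.93173421 -0.16382404] [ 0.15949113 -0.93432027 -0.1127921 ] [0.0011408  0.01902311]
```

Contact on the near strip only, with 4.4 N towards +x. I'll shift across by 2 mm and lower a little more.

Request:
jog_arm([
  {"fingers": 30, "x": 0, "y": 1, "z": 0, "ax": 0, "ay": 0, "az": 0},
  {"fingers": 30, "x": 0, "y": 1, "z": 0, "ax": 0, "ay": 0, "az": 0},
  {"fingers": 30, "x": 0, "y": 0, "z": 1, "ax": 0, "ay": 0, "az": 0},
  {"fingers": 30, "x": 0, "y": 0, "z": 0, "ax": 0, "ay": 0, "az": 0},
  {"fingers": 30, "x": 0, "y": 0, "z": 0, "ax": 0, "ay": 0, "az": 0},
  {"fingers": 30, "x": 0, "y": 0, "z": 0, "ax": 0, "ay": 0, "az": 0},
  {"fingers": 30, "x": 0, "y": 0, "z": 0, "ax": 0, "ay": 0, "az": 0},
  {"fingers": 30, "x": 0, "y": 0, "z": 0, "ax": 0, "ay": 0, "az": 0},
], force=60)

```text
t: 16.55
eef_pos: [0.6699, 0.046, 0.0753]
tool_rot: [-0.0, 0.664, 0.748, -0.0]
contact_force: [-1.0, 0.4, 8.2]
gripper_width: 0.495
grasp_force: 63.5
```

```bash
python3 - <<'E'
from rel import *
o=bot.get_obs(); print(o['t'],o['eef_pos'],o['contact_force'],o['torque'],rp(o))
E
```

```text
16.55 [0.66987248 0.04599922 0.07525685] [-0.99991619  0.37246495  8.1561037 ] [ 0.05184421  0.40960512 -0.14803568] [0.00174365 0.01902678]
```

Request:
jog_arm([
  {"fingers": 30, "x": 0, "y": 0, "z": 1, "ax": 0, "ay": 0, "az": 0},
  {"fingers": 30, "x": 0, "y": 0, "z": 0, "ax": 0, "ay": 0, "az": 0},
  {"fingers": 30, "x": 0, "y": 0, "z": 0, "ax": 0, "ay": 0, "az": 0},
  {"fingers": 30, "x": 0, "y": 0, "z": 0, "ax": 0, "ay": 0, "az": 0},
  {"fingers": 30, "x": 0, "y": 0, "z": 0, "ax": 0, "ay": 0, "az": 0},
  {"fingers": 30, "x": 0, "y": 0, "z": 0, "ax": 0, "ay": 0, "az": 0},
  {"fingers": 30, "x": 0, "y": 0, "z": 0, "ax": 0, "ay": 0, "az": 0},
  {"fingers": 30, "x": 0, "y": 0, "z": 0, "ax": 0, "ay": 0, "az": 0},
], force=60)

```text
t: 17.35
eef_pos: [0.6699, 0.046, 0.0752]
tool_rot: [0.0, 0.664, 0.748, -0.0]
contact_force: [-4.0, -0.7, 15.3]
gripper_width: 0.492
grasp_force: 64.1
```

```bash
python3 - <<'E'
from rel import *
o=bot.get_obs(); print(o['t'],o['eef_pos'],o['contact_force'],o['torque'],rp(o))
snap('top','t6');snap('side','s6')
a=cv2.imread('pics/t6.png')[80:180,235:375]; b=cv2.imread('pics/s6.png')[140:260,180:320]
r=lambda m:cv2.resize(m,None,fx=2.7,fy=2.7,interpolation=cv2.INTER_CUBIC)
cv2.imwrite('pics/c7.png',np.vstack([r(a),r(b)]))
E
```

```text
17.35 [0.66993622 0.04604031 0.07519675] [-4.03729745 -0.68069421 15.3455949 ] [-0.06144523  0.96506686 -0.17826566] [0.00181183 0.01906   ]
```

View pics/c7.png

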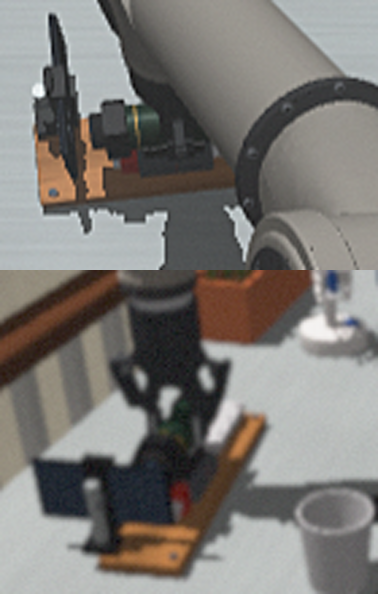

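The monocular is in the V, with the ring at about (92–128,127) in the upper crop and the carriage still on the stop. I'll ease the sideways load a little and check the position along.

Request:
jog_arm([
  {"fingers": 30, "x": 0, "y": -0.8, "z": -0.3, "ax": 0, "ay": 0, "az": 0},
  {"fingers": 30, "x": 0, "y": 0, "z": 0, "ax": 0, "ay": 0, "az": 0},
  {"fingers": 30, "x": 0, "y": 0, "z": 0, "ax": 0, "ay": 0, "az": 0},
  {"fingers": 30, "x": 0, "y": 0, "z": 0, "ax": 0, "ay": 0, "az": 0},
  {"fingers": 30, "x": 0, "y": 0, "z": 0, "ax": 0, "ay": 0, "az": 0},
  {"fingers": 30, "x": 0, "y": 0, "z": 0, "ax": 0, "ay": 0, "az": 0},
  {"fingers": 30, "x": 0, "y": 0, "z": 0, "ax": 0, "ay": 0, "az": 0},
  {"fingers": 30, "x": 0, "y": 0, "z": 0, "ax": 0, "ay": 0, "az": 0},
], force=60)

```text
t: 18.25
eef_pos: [0.6699, 0.046, 0.0752]
tool_rot: [0.0, 0.664, 0.748, 0.0]
contact_force: [-1.8, -0.0, 11.1]
gripper_width: 0.493
grasp_force: 63.3
```

```bash
python3 - <<'E'
from rel import *
o=bot.get_obs(); print(o['t'],o['eef_pos'],o['contact_force'],o['torque'],rp(o),rel(*loc(RAIL,0,.019),.075,.119,o))
t=ld('t6'); T=lambda u,v:((u+.5)/2.7-.5+235,(v+.5)/2.7-.5+80)
a=.119
for q in((128,125),(92,130),(134,124)):
    d=pix2w(t,*T(*q),.089)[:2]-np.array(RAIL[:2]); print(q,(-np.sin(a)*d[0]+np.cos(a)*d[1]).round(4),(np.cos(a)*d[0]+np.sin(a)*d[1]).round(4))
E
```

```text
18.25 [0.66990368 0.04604396 0.0752039 ] [-1.80367749e+00 -4.70976293e-03  1.10825405e+01] [-0.02017202  0.2679227  -0.20853781] [0.00177995 0.0190675 ] (array([-0.1, -1.8,  0.2]), array([ 0.06,  0.01, -0.03]))
(128, 125) 0.0678 0.0036
(92, 130) 0.1035 0.0026
(134, 124) 0.0619 0.0039
```

```bash
python3 -c "
from station import bot
print(bot.hand_in())"
```

```text
the job is handed in; nothing more can be done
None
```

The job is handed in, though no verdict came back. The cradle is against the red stop and the small monocular lies in the V, eyepiece to the phone and within about 3 mm of mid cradle; the gripper is still holding it down with about 11 N.

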